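# Clip the flasks shut and prime the pump

## Robot

A 6-joint arm with a two-finger parallel gripper is mounted at the origin on the work surface. World frame = base frame: x ahead of the robot, y to its left, z up, the work surface at z = 0. Lengths are in m, angles in rad, forces in N, time in s.
With the tool pointing down it reaches from about 0.35 to 0.775 m from the base axis. Payload 7.3 kg.
Tool frame: the origin (TCP) lies on the centre line of the jaws, within the pads' length; the fingertips stand ahead of it and the grasp point (between the pads) lies 11 mm behind it (robot.nose_length is the z of the fingertips in the tool frame, in m); z points along the fingers, y is the line along which they close (so a half turn about z gives the same grasp; the last joint's range is limited). The gripper opens to 92 mm and grips with 3 to 60 N. Pads are 19 mm wide; open, the fingers measure 130 mm over their backs; the gripper's body (75 mm by 190 mm) begins 47 mm behind the grasp point.
Start: joints at [1.052, 0.342, 1.524, -0, 1.275, -0.146], TCP at [0.191, 0.489, 0.235] pointing down, gripper open.
Joint ranges: [-2.53, 2.53], [-0.77, 2.02], [0.04, 2.7], [-1, 4.14], [0.28, 2.66], [-3.11, 3.11]. Speed limits (rad/s): [2.57, 2.57, 3.14, 3.14, 3.14, 3.14].

## Interface

Orientations are given as [roll, pitch, yaw] about the fixed x, y, z axes, in that order (R = Rz(yaw) Ry(pitch) Rx(roll)).
In Python, from cell import robot, cams gives the robot as it stands. The module is installed in compiled form; this text tells all that it offers.
- The arm moves only by the tool carry_out, never from a script. Its argument "deltas" is a list of rows, each a list of 7 numbers: the shift along the tool's x, y, z in cm, then the turn, a rotation vector about the tool's x, y, z in rad, then the opening, from 0 (shut) to 1 (fully open). A call has exactly 8 rows; each row shifts and turns the commanded pose from where the row before left it, along the tool's axes as they then stand; what a row does not reach is not made up. A row lasts 1/12 s, in which the tool goes at most 41.7 mm and 7.16 degrees, less where a joint would pass 70% of its speed; a pose out of reach is approached as far as the arm can. A call is refused whole if a number of a shift passes 4.17 or a number of a turn 0.125, either way. A call with a gripper value outside its range is refused whole. The fingers move at their own pace and stop on an object; "force" is the grip in N (left out, the last holds). Time passes only in rows, so rows that do not move let the fingers close, or fill a call up. It gives the time, the measured TCP pose, the force, the opening and the grip force at its end, in the units of the state.
- robot.observe(): the state, without advancing time (a new reading comes with each control period).
- cams.read_camera(name): name is "scene" or "top" or "wrist"; returns a dict with "image" (400x640x3 uint8, blue, green, red), "depth" (400x640 float32, m along the optical axis (not along the pixel's ray), 0 where there is no reading), "fx", "fy", "cx", "cy" (pixels), "world_to_cam" (4x4, takes a point from world to camera coordinates). Camera axes: x right, y up, looking along -z (the intrinsics and any distortion apply to the point x, -y, -z); pixel columns grow to the right and rows downward; lengths in m; the calibration is good to about 2 mm. A picture is of the moment at which its call begins.
- robot.hand_in(): hands the job in; it is judged then, once.
The state is a dict: "time": time; "qpos": joint angles; "qvel": joint speeds; "joint_efforts": joint torques, N m; "tool_pos": TCP position; "tool_rot": TCP orientation; "contact_force": force on the tool from outside, world axes, zero at the start; "torque": the same for the moment, N m; "opening": finger opening in m; "grip_force": force on a finger pad.
Only numpy, scipy, OpenCV 4.12 (cv2) and the standard library are available. Lean on these libraries where they do the work, as an engineer would, in place of code of your own. Each camera call takes 0.05 s, during which the arm holds its last target. There are 200 camera calls.

## Task

Lock the neck of every steel flask on the bench by pressing one of the white open clips level and sideways into the neck groove until it snaps fully home. When all flasks are clipped, push the pump plunger all the way down to its stop for a moment and let it come back up. Lay the clips left over flat in the aluminium tray, and leave the small dishes, beaker and jar where they are.

Things in the scene. Friction and masses are not known exactly. Their poses are not given: they have to be found in the camera images.
- clip1_post (a point): Centre of the grip post of a white spring clip: a flat open C, 8 mm thick, 100 mm long, 50 mm wide, 65 g. The square post, 22 x 22 mm, stands on its back end from 8 to 50 mm above the clip's underside; this point is on the post's axis, 30 mm above the underside. z is up when the clip lies flat, x points from post to mouth.
- clip1_bore (a point): Centre of the same clip's bore: 56 mm along +x from the post's axis, 4 mm above the underside; same axes. Beyond it flared lips reach 31 mm further along +x, 46 mm wide; the sprung 18 mm throat between opens to pass a 26 mm neck when pushed with about 10 N. A solid back face 15 mm behind the bore's centre stops the neck.
- clip2_post (a point): Centre of the grip post of a white spring clip: a flat open C, 8 mm thick, 100 mm long, 50 mm wide, 65 g. The square post, 22 x 22 mm, stands on its back end from 8 to 50 mm above the clip's underside; this point is on the post's axis, 30 mm above the underside. z is up when the clip lies flat, x points from post to mouth.
- clip2_bore (a point): Centre of the same clip's bore: 56 mm along +x from the post's axis, 4 mm above the underside; same axes. Beyond it flared lips reach 31 mm further along +x, 46 mm wide; the sprung 18 mm throat between opens to pass a 26 mm neck when pushed with about 10 N. A solid back face 15 mm behind the bore's centre stops the neck.
- clip3_post (a point): Centre of the grip post of a white spring clip: a flat open C, 8 mm thick, 100 mm long, 50 mm wide, 65 g. The square post, 22 x 22 mm, stands on its back end from 8 to 50 mm above the clip's underside; this point is on the post's axis, 30 mm above the underside. z is up when the clip lies flat, x points from post to mouth.
- clip3_bore (a point): Centre of the same clip's bore: 56 mm along +x from the post's axis, 4 mm above the underside; same axes. Beyond it flared lips reach 31 mm further along +x, 46 mm wide; the sprung 18 mm throat between opens to pass a 26 mm neck when pushed with about 10 N. A solid back face 15 mm behind the bore's centre stops the neck.
- clip4_post (a point): Centre of the grip post of a white spring clip: a flat open C, 8 mm thick, 100 mm long, 50 mm wide, 65 g. The square post, 22 x 22 mm, stands on its back end from 8 to 50 mm above the clip's underside; this point is on the post's axis, 30 mm above the underside. z is up when the clip lies flat, x points from post to mouth.
- clip4_bore (a point): Centre of the same clip's bore: 56 mm along +x from the post's axis, 4 mm above the underside; same axes. Beyond it flared lips reach 31 mm further along +x, 46 mm wide; the sprung 18 mm throat between opens to pass a 26 mm neck when pushed with about 10 N. A solid back face 15 mm behind the bore's centre stops the neck.
- clip5_post (a point): Centre of the grip post of a white spring clip: a flat open C, 8 mm thick, 100 mm long, 50 mm wide, 65 g. The square post, 22 x 22 mm, stands on its back end from 8 to 50 mm above the clip's underside; this point is on the post's axis, 30 mm above the underside. z is up when the clip lies flat, x points from post to mouth.
- clip5_bore (a point): Centre of the same clip's bore: 56 mm along +x from the post's axis, 4 mm above the underside; same axes. Beyond it flared lips reach 31 mm further along +x, 46 mm wide; the sprung 18 mm throat between opens to pass a 26 mm neck when pushed with about 10 N. A solid back face 15 mm behind the bore's centre stops the neck.
- flask1_groove (a point): Centre of the neck groove of a heavy steel flask (4 kg; iron foot 96 x 96 x 20 mm, body 70 mm across, 117 mm tall), which stays put when a clip is pressed on. The upright neck is 26 mm across; the groove is a 13 mm high gap between two 42 mm flanges, this point on the axis half-way up it, 90.5 mm above the bench. A level clip goes on from any side; seated, its bore's centre is here. Two or three are present.
- flask2_groove (a point): Centre of the neck groove of a heavy steel flask (4 kg; iron foot 96 x 96 x 20 mm, body 70 mm across, 117 mm tall), which stays put when a clip is pressed on. The upright neck is 26 mm across; the groove is a 13 mm high gap between two 42 mm flanges, this point on the axis half-way up it, 90.5 mm above the bench. A level clip goes on from any side; seated, its bore's centre is here. Two or three are present.
- flask3_groove (a point): Centre of the neck groove of a heavy steel flask (4 kg; iron foot 96 x 96 x 20 mm, body 70 mm across, 117 mm tall), which stays put when a clip is pressed on. The upright neck is 26 mm across; the groove is a 13 mm high gap between two 42 mm flanges, this point on the axis half-way up it, 90.5 mm above the bench. A level clip goes on from any side; seated, its bore's centre is here. Two or three are present.
- pump_top (a point): Centre of the top face of the black round head (44 mm across) of the hand priming pump, whose foot is fixed to the bench; it moves with the plunger and stands 151 mm above the bench when up.
- pump_head (a joint): Stroke of the pump plunger in m: 0 up, 0.030 down on its stop. It springs back by itself; 3 N to start, 9 N at the stop.
- tray_in (a point): Centre of the inner floor (4 mm above the bench) of the open aluminium parts tray, fixed to the bench: inside 242 mm along its x and 142 mm along its y, rim 22 mm above the bench.
- dish1_mid (a point): Small lidded dish, 36 mm across, 18 mm high, loose among the flasks; its centre. A bystander to be left alone.
- dish2_mid (a point): Small lidded dish, 36 mm across, 18 mm high, loose among the flasks; its centre. A bystander to be left alone.
- beaker_mid (a point): White beaker, 70 mm across, 80 mm high, loose; its centre. A bystander to be left alone.
- jar_mid (a point): Amber jar, 50 mm across, 55 mm high, loose; its centre. A bystander to be left alone.
Not all that is in view belongs to the job. What is shaped like the part that bears clip3_post but pink is not meant. What is shaped like the part that bears clip4_post but purple is not meant.

How it is judged:
By the outcome, as a careful person would: the job done as asked, in the order asked, and still so for the second after the job is handed in, with the robot touching nothing.
Of flask1, flask2, flask3 only 2 to 3 are there at a start; the rules pass over those that are not, and their reading is None.
At some moment in a run one of clip1, clip2, clip3, clip4, clip5 may be knocked a few centimetres aside while the robot is not near it.
Once in a run the grip may slacken for a moment while it holds something.
It also fails if it takes over 210 s, if anything falls off the work surface, if the arm or the gripper's body presses on something with over 40 N, if the wrist force passes 120 N, or if a joint passes its speed limit or range.

## Working session

There is one attempt and no reset: what is moved stays moved. The work goes in short steps, Python scripts to look and compute and a tool call to move; the robot and the scene stay as the last step left them, time stands still between calls to the robot, and variables do not carry over. Pictures are saved under pics/ and viewed, at most 14 in all, crops included, and the job is handed in when it is done.

Besides the shell and the picture viewer there is one more tool, called after "Call:" as name(argument=value, ...), one argument or row to a line, values as JSON. carry_out: Moves the arm, as the interface text tells. Its arguments: {"type":"object","properties":{"deltas":{"type":"array","items":{"type":"array","items":{"type":"number"}}},"force":{"type":"number"}},"required":["deltas"]}

```bash
mkdir -p pics; cat > h.py <<'E'
import numpy as np, cv2
from cell import robot, cams
def snap(n,f=None):
    c=cams.read_camera(n)
    np.savez('%s.npz'%n,**c)
    if f: cv2.imwrite('pics/'+f,c['image'])
    return c
def cloud(c):
    d=c['depth'];v,u=np.mgrid[:d.shape[0],:d.shape[1]]
    p=np.stack([(u-c['cx'])/c['fx']*d,-(v-c['cy'])/c['fy']*d,-d,np.ones_like(d)],-1)
    return (p@np.linalg.inv(c['world_to_cam']).T)[...,:3]
E
python3 - <<'E'
from h import *
print({k:np.round(v,3) if not isinstance(v,dict) else v for k,v in robot.observe().items()}, robot.nose_length)
for n in ['top','scene']:
    c=snap(n,n+'0.png');print(n,c['fx'],c['cx'],c['cy'],np.round(np.linalg.inv(c['world_to_cam']),3).tolist())
E
```

```text
{'time': np.float64(0.0), 'qpos': array([ 1.052,  0.343,  1.525,  0.   ,  1.275, -0.146]), 'qvel': array([ 0.   , -0.001, -0.001,  0.001,  0.001,  0.   ]), 'joint_efforts': array([  0.   , -43.125, -24.421,   0.072,   0.056,  -0.   ]), 'tool_pos': array([0.191, 0.489, 0.234]), 'tool_rot': array([-3.14 , -0.   ,  2.769]), 'contact_force': array([0.384, 0.008, 0.351]), 'torque': array([0.037, 0.031, 0.055]), 'grip_force': np.float64(0.0), 'opening': np.float64(0.092)} 0.008
top 393.13622153809075 324.48898255375934 198.5573954421343 [[-0.011, 0.993, -0.119, 0.417], [-1.0, -0.013, -0.016, -0.006], [-0.018, 0.119, 0.993, 1.095], [0.0, 0.0, 0.0, 1.0]]
scene 411.3379333959571 324.1326154129021 194.22346441956216 [[-0.327, -0.761, 0.561, 1.07], [0.945, -0.262, 0.195, 0.198], [-0.002, 0.594, 0.805, 0.876], [0.0, 0.0, 0.0, 1.0]]
```

View pics/top0.png

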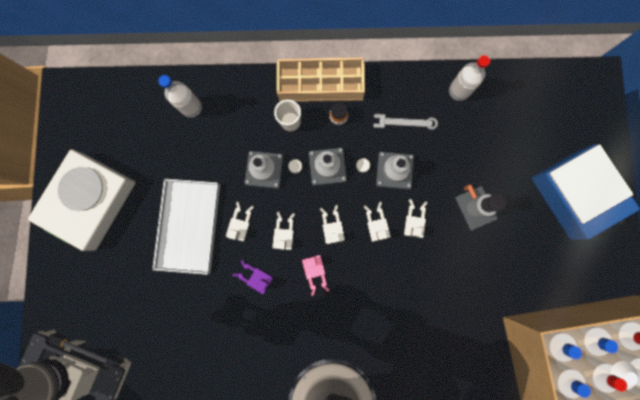

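View pics/scene0.png

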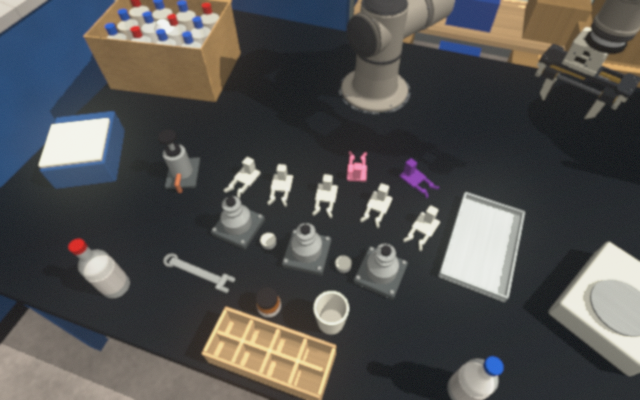

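Top view: five white clips in a row (rows ~220-235, cols 238, 283, 332, 377, 415), with mouths toward three flasks (263/168, 327/165, 396/168). The tray is at 186/226, the pump at 487/205, and the purple and pink decoys sit below the row.

```bash
cat >> h.py <<'E'
def clips(c,box=(200,440,195,255)):
    """white clips in the top view: list of post-top xy, direction"""
    P=cloud(c);im=c['image'].astype(int);u0,u1,v0,v1=box
    m=(im.min(-1)>110)&(im.max(-1)-im.min(-1)<45)
    w=np.zeros(m.shape,bool);w[v0:v1,u0:u1]=1;m&=w
    n,l,s,ce=cv2.connectedComponentsWithStats(m.astype(np.uint8))
    out=[]
    for i in range(1,n):
        if s[i,4]<60: continue
        k=l==i;p=P[k];p=p[p[:,2]<0.08]
        t=p[p[:,2]>0.038];lo=p[p[:,2]<0.03]
        out.append((ce[i].round(0).tolist(),s[i,4],len(t),t.mean(0).round(4).tolist() if len(t) else None,lo.mean(0).round(4).tolist() if len(lo) else None,np.degrees(np.arctan2(*(np.median(lo,0)-np.median(t,0))[1::-1])).round(1) if len(t) and len(lo) else None))
    return sorted(out)
E
python3 - <<'E'
from h import *
for n in ['top','scene']:
    c=dict(np.load(n+'.npz'));P=cloud(c);print(n,'table z',np.round(np.percentile(P[250:300,100:200,2],[10,50,90]),4))
c=dict(np.load('top.npz'));P=cloud(c)
for r in clips(c): print(r)
z=P[...,2]
for nm,(u0,u1,v0,v1),lo,hi in [('f',(240,290,140,195),.109,.13),('f',(305,350,140,195),.109,.13),('f',(372,420,140,195),.109,.13),('pump',(450,510,180,240),.14,.165),('d',(285,305,155,178),.012,.03),('d',(353,373,155,178),.012,.03),('beak',(270,305,95,135),.07,.09),('jar',(325,352,100,128),.045,.065),('tray',(150,222,172,280),-.002,.012),('rim',(150,222,172,280),.017,.03)]:
    q=P[v0:v1,u0:u1].reshape(-1,3);q=q[(q[:,2]>lo)&(q[:,2]<hi)]
    print(nm,len(q),q.mean(0).round(4),((q[:,:2].min(0)+q[:,:2].max(0))/2).round(4),np.ptp(q,axis=0).round(3))
    if nm=='tray' or nm=='rim': print(cv2.minAreaRect(q[:,:2].astype(np.float32)*1000))
E
```

```text
top table z [-0.0035 -0.0006  0.0037]
scene table z [-0.0031 -0.0007  0.0673]
([207.0, 222.0], np.int32(838), 0, None, [0.4856, 0.3414, 0.0057], None)
([238.0, 224.0], np.int32(514), 75, [0.4511, 0.2585, 0.0484], [0.4827, 0.2502, 0.0057], np.float64(-15.5))
([283.0, 234.0], np.int32(526), 73, [0.4226, 0.1302, 0.0487], [0.4541, 0.1276, 0.0056], np.float64(-9.9))
([332.0, 228.0], np.int32(523), 67, [0.4393, -0.0131, 0.049], [0.4702, -0.0073, 0.0056], np.float64(9.9))
([377.0, 225.0], np.int32(537), 71, [0.4457, -0.1382, 0.049], [0.4766, -0.1306, 0.006], np.float64(18.3))
([415.0, 221.0], np.int32(533), 76, [0.4525, -0.2313, 0.0482], [0.4852, -0.236, 0.006], np.float64(-0.9))
f 73 [0.6305 0.1815 0.1152] [0.6314 0.1816] [0.022 0.021 0.01 ]
f 70 [0.6369 0.0036 0.1159] [0.637  0.0031] [0.023 0.021 0.011]
f 74 [ 0.623  -0.1826  0.1157] [ 0.6236 -0.1827] [0.023 0.023 0.009]
pump 273 [ 0.5162 -0.403   0.1498] [ 0.5169 -0.4041] [0.043 0.043 0.014]
d 123 [0.6399 0.0944 0.0172] [0.64   0.0936] [0.032 0.034 0.011]
d 126 [ 0.64   -0.0955  0.0172] [ 0.6402 -0.0962] [0.032 0.034 0.009]
beak 164 [0.7757 0.1091 0.0772] [0.7735 0.1078] [0.068 0.067 0.013]
jar 211 [ 0.7857 -0.0297  0.0541] [ 0.7869 -0.0295] [0.045 0.041 0.014]
tray 6241 [0.4772 0.4007 0.0023] [0.4799 0.4035] [0.302 0.208 0.014]
((479.8548583984375, 403.4088134765625), (306.48785400390625, 203.2633514404297), 1.3109122514724731)
rim 474 [0.4733 0.3955 0.0207] [0.4767 0.3951] [0.26  0.172 0.01 ]
((476.3743896484375, 395.13323974609375), (152.5933074951172, 250.06695556640625), 84.90756225585938)
```

```bash
cat >> h.py <<'E'
def fit(c,posts,lat=0.03):
    """refine: post centre, clip direction (deg) by axis from post to low white points"""
    P=cloud(c);im=c['image'].astype(int)
    m=(im.min(-1)>90)&(im.max(-1)-im.min(-1)<50)&(c['depth']>0)
    Q=P[m];o=[]
    for x,y in posts:
        d=np.hypot(Q[:,0]-x,Q[:,1]-y)
        t=Q[(d<.02)&(Q[:,2]>.042)&(Q[:,2]<.06)]
        if len(t)<10: o.append(None);continue
        t=(t[:,:2].max(0)+t[:,:2].min(0))/2*.5+t[:,:2].mean(0)*.5
        d=np.hypot(Q[:,0]-t[0],Q[:,1]-t[1])
        l=Q[(d>.03)&(d<.095)&(Q[:,2]>.0)&(Q[:,2]<.02)]
        r,_,a=cv2.minAreaRect(l[:,:2].astype(np.float32)*1000)
        th=np.degrees(np.arctan2(*(np.array(r)/1000-t)[::-1]))
        far=l[np.hypot(*(l[:,:2]-t).T)>.06]
        tf=np.degrees(np.arctan2(*(((far.max(0)+far.min(0))/2)[:2]-t)[::-1]))
        o.append((t.round(4).tolist(),round(th,1),[round(s,0) for s in _],round(a%90,1),round(tf,1)))
    return o
E
python3 - <<'E'
from h import *
ps=[(.451,.2585),(.4226,.13),(.4393,-.0131),(.4457,-.138),(.4525,-.2313)]
for n in ['top','scene']:
    c=dict(np.load(n+'.npz'));P=cloud(c).reshape(-1,3);print(n)
    for o in fit(c,ps): print(o)
    for f in [(.6305,.1815),(.637,.0036),(.623,-.1826),(.516,-.403)]:
        q=P[(np.hypot(P[:,0]-f[0],P[:,1]-f[1])<.03)&(P[:,2]>.109)]
        print(f,len(q),q.mean(0).round(4),((q.max(0)+q.min(0))/2).round(4))
E
```

```text
top
([0.4513, 0.2591], np.float64(45.6), [103.0, 177.0], 37.8, np.float64(62.3))
([0.4225, 0.1306], np.float64(-2.5), [53.0, 73.0], 86.7, np.float64(-5.1))
([0.4393, -0.0128], np.float64(26.7), [65.0, 141.0], 85.9, np.float64(40.3))
([0.4458, -0.1383], np.float64(-28.2), [139.0, 84.0], 83.0, np.float64(-29.8))
([0.4527, -0.2319], np.float64(37.6), [106.0, 133.0], 0.9, np.float64(37.8))
(0.6305, 0.1815) 73 [0.6305 0.1815 0.1152] [0.6314 0.1816 0.1143]
(0.637, 0.0036) 70 [0.6369 0.0036 0.1159] [0.637  0.0031 0.1158]
(0.623, -0.1826) 74 [ 0.623  -0.1826  0.1157] [ 0.6236 -0.1827  0.1145]
(0.516, -0.403) 275 [ 0.5163 -0.4029  0.1497] [ 0.5169 -0.4041  0.1466]
scene
([0.4555, 0.2613], np.float64(69.1), [125.0, 166.0], 76.2, np.float64(62.6))
([0.4262, 0.1321], np.float64(-10.9), [54.0, 138.0], 82.0, np.float64(-6.6))
([0.4427, -0.0117], np.float64(5.6), [142.0, 54.0], 7.6, np.float64(9.6))
([0.4489, -0.1369], np.float64(-37.6), [149.0, 112.0], 31.5, np.float64(-34.9))
([0.4565, -0.2301], np.float64(59.7), [140.0, 141.0], 5.7, np.float64(62.9))
(0.6305, 0.1815) 104 [0.6355 0.1831 0.1146] [0.6341 0.1831 0.1138]
(0.637, 0.0036) 91 [0.6414 0.0056 0.1149] [0.6406 0.0053 0.1144]
(0.623, -0.1826) 83 [ 0.6278 -0.1817  0.1146] [ 0.6268 -0.1825  0.1142]
(0.516, -0.403) 247 [ 0.5225 -0.4005  0.1449] [ 0.5194 -0.403   0.1308]
```

Call:
carry_out(
  deltas=[
    [0,0,-1,0,0,0,0.5],
    [-2,3,0,0,0,0.05,0.5],
    [-2,3,0,0,0,0.05,0.5],
    [-2,3,0,0,0,0.05,0.5],
    [-2,3,0,0,0,0.05,0.5],
    [-2,3,0,0,0,0.05,0.5],
    [-2,3,0,0,0,0.05,0.5],
    [0,3,0,0,0,0.0,0.5],
  ],
  force=40,
)

```text
time: 0.77
tool_pos: [0.4047, 0.6115, 0.2452]
tool_rot: [3.141, 0.002, 2.463]
contact_force: [-0.0, 0.6, 0.6]
opening: 0.0468
grip_force: 0.0
```

Call:
carry_out(
  deltas=[
    [0,-3,0,0,0,-0.113,0.5],
    [0,-3,0,0,0,-0.113,0.5],
    [0,-3,0,0,0,-0.113,0.5],
    [0,-3,0,0,0,-0.113,0.5],
    [0,-3,0,0,0,-0.113,0.5],
    [0,-3,0,0,0,-0.113,0.5],
    [0,-4,0,0,0,0,0.5],
    [-2,-4,0,0,0,0,0.5],
  ],
)

```text
time: 1.43
tool_pos: [0.3497, 0.3711, 0.2454]
tool_rot: [3.142, -0.001, -3.133]
contact_force: [1.7, 0.2, 0.8]
opening: 0.0458
grip_force: 0.0
```

```bash
python3 - <<'E'
from h import *
c=snap('wrist','w0.png');print(np.round(np.linalg.inv(c['world_to_cam']),3).tolist(),c['fx'])
s=robot.observe();print(s['tool_pos'].round(4),s['tool_rot'].round(3),s['qpos'].round(2))
E
```

```text
[[-0.009, -0.965, -0.261, 0.28], [1.0, -0.009, -0.003, 0.371], [0.0, -0.261, 0.965, 0.396], [0.0, 0.0, 0.0, 1.0]] 310.1319893177569
[0.3545 0.3653 0.2456] [-3.138e+00  2.000e-03 -3.137e+00] [ 0.65  0.3   1.55 -0.    1.29 -0.92]
```

View pics/w0.png

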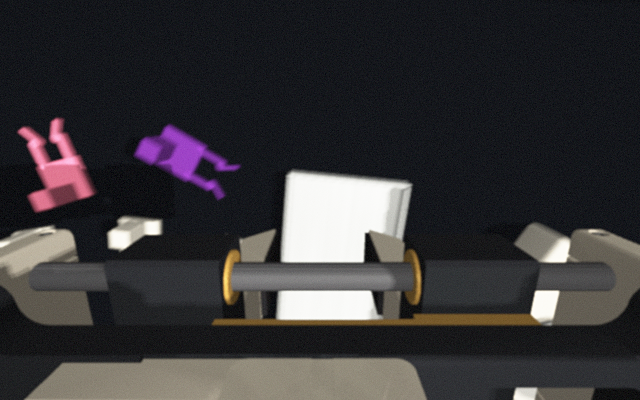

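Wrist view: at this yaw the gripper hides the work area, with the tray at 345/240 and the decoys at left, so I'll measure from the top camera.

```bash
cat >> h.py <<'E'
def dirs(c,posts):
    P=cloud(c);im=c['image'].astype(int)
    m=((im.min(-1)>70)&(im.max(-1)-im.min(-1)<60)&(c['depth']>0)&(P[...,2]<.07)).astype(np.uint8)
    n,l,s,_=cv2.connectedComponentsWithStats(m,connectivity=4)
    for x,y in posts:
        k=np.argmin(np.where(m>0,np.hypot(P[...,0]-x,P[...,1]-y),9));p=P[l==l.flat[k]]
        t=p[(p[:,2]>.043)];lo=p[p[:,2]<.016]
        e=(t[:,:2].mean(0)+(t[:,:2].max(0)+t[:,:2].min(0))/2)/2 if len(t)>5 else np.array([x,y])
        d=lo[:,:2]-e;r=np.hypot(*d.T);f=d[(r>.045)&(r<.1)];a=np.arctan2(f[:,1],f[:,0])
        print(len(p),e.round(4),'far',len(f),'ang mean',np.degrees(a.mean()).round(1),'mid',np.degrees((np.percentile(a,3)+np.percentile(a,97))/2).round(1),'maxr',r.max().round(3),'lo z',lo[:,2].mean().round(4) if len(lo) else None)
E
python3 - <<'E'
from h import *
ps=[(.451,.2585),(.4226,.13),(.4393,-.0131),(.4457,-.138),(.4525,-.2313)]
dirs(dict(np.load('top.npz')),ps)
snap('top');dirs(dict(np.load('top.npz')),ps)
E
```

```text
619 [0.4513 0.2591] far 197 ang mean -14.0 mid -13.2 maxr 0.093 lo z 0.0044
614 [0.4225 0.1307] far 189 ang mean -4.7 mid -3.6 maxr 0.093 lo z 0.0043
607 [ 0.4393 -0.0128] far 187 ang mean 9.7 mid 9.6 maxr 0.092 lo z 0.0046
625 [ 0.4458 -0.1383] far 198 ang mean 11.6 mid 11.2 maxr 0.094 lo z 0.0047
622 [ 0.4527 -0.2319] far 203 ang mean -10.4 mid -11.2 maxr 0.094 lo z 0.0045
615 [0.4514 0.2599] far 197 ang mean -15.1 mid -14.7 maxr 0.093 lo z 0.0042
612 [0.4224 0.1307] far 199 ang mean -4.6 mid -3.4 maxr 0.094 lo z 0.0047
607 [ 0.4393 -0.0128] far 191 ang mean 9.7 mid 10.1 maxr 0.094 lo z 0.0045
613 [ 0.4458 -0.1384] far 196 ang mean 11.7 mid 11.3 maxr 0.093 lo z 0.0046
620 [ 0.4528 -0.2319] far 206 ang mean -10.3 mid -10.7 maxr 0.094 lo z 0.0045
```

Call:
carry_out(
  deltas=[
    [-1.13,-3.91,1,0,0,0,0.5],
    [-1.13,-3.91,1,0,0,0,0.5],
    [-1.13,-3.91,1,0,0,0,0.5],
    [-1.13,-3.91,1,0,0,0,0.5],
    [-1.13,-3.91,1,0,0,0,0.5],
    [-1.13,-3.91,1,0,0,0.083,0.5],
    [0,0,3,0,0,0,0.5],
    [0,0,3,0,0,0,0.5],
  ],
)

```text
time: 2.2
tool_pos: [0.4233, 0.1377, 0.1256]
tool_rot: [3.14, 0.004, 3.058]
contact_force: [-0.5, 0.1, -0.4]
opening: 0.0458
grip_force: 0.0
```

Call:
carry_out(
  deltas=[
    [0,0,3,0,0,0,0.5],
    [0,0,3,0,0,0,0.5],
    [0,0,0,0,0,0,0.5],
    [0,0,0,0,0,0,0.5],
    [0,0,0,0,0,0,0.5],
    [0,0,0,0,0,0,0.5],
    [0,0,0,0,0,0,0.5],
    [0,0,0,0,0,0,0.5],
  ],
)

```text
time: 2.87
tool_pos: [0.4218, 0.1398, 0.0664]
tool_rot: [3.141, 0.003, 3.064]
contact_force: [1.1, -0.1, 0.3]
opening: 0.0462
grip_force: 0.0
```

Call:
carry_out(
  deltas=[
    [-0.14,-0.9,0,0,0,0,0.5],
    [0,0,1.5,0,0,0,0.5],
    [0,0,1.5,0,0,0,0.5],
    [0,0,1.65,0,0,0,0.5],
    [0,0,0,0,0,0,0.5],
    [0,0,0,0,0,0,0.1],
    [0,0,0,0,0,0,0.1],
    [0,0,0,0,0,0,0.1],
  ],
)

```text
time: 3.53
tool_pos: [0.4223, 0.1304, 0.0195]
tool_rot: [3.141, 0.001, 3.064]
contact_force: [-0.8, -0.7, 0.4]
opening: 0.0305
grip_force: 0.0
```

Call:
carry_out(
  deltas=[
    [0,0,0,0,0,0,0.1],
    [0,0,0,0,0,0,0.1],
    [0,0,-1,0,0,0,0.1],
    [0,0,-2,0,0,0,0.1],
    [0,0,-2,0,0,0,0.1],
    [0,0,-1.5,0,0,0,0.1],
    [0,0,0,0,0,0,0.1],
    [0,0,0,0,0,0,0.1],
  ],
)

```text
time: 4.2
tool_pos: [0.4221, 0.1305, 0.0842]
tool_rot: [3.141, 0.002, 3.064]
contact_force: [-0.1, -0.1, -1.0]
opening: 0.0215
grip_force: 40.0
```

```bash
python3 - <<'E'
from h import *
s=robot.observe();print(s['tool_pos'].round(4),s['tool_rot'].round(3),s['opening'],s['grip_force'])
snap('scene','s1.png')
E
```

```text
[0.4221 0.1305 0.0842] [3.141e+00 2.000e-03 3.064e+00] 0.021484929141421267 39.99954700469971
```

View pics/s1.png

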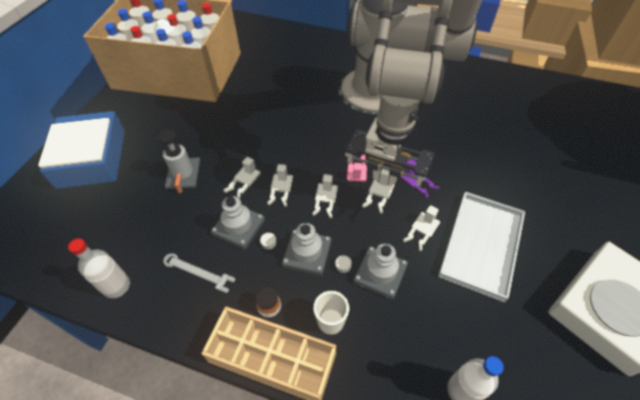

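Call:
carry_out(
  deltas=[
    [0,0,0,0,0,-0.078,0.1],
    [-1.95,1.29,-0.545,0,0,0,0.1],
    [-1.95,1.29,-0.545,0,0,0,0.1],
    [-1.95,1.29,-0.545,0,0,0,0.1],
    [-1.95,1.29,-0.545,0,0,0,0.1],
    [0,0,0,0,0,0,0.1],
    [0,0,0,0,0,0,0.1],
    [0,0,0,0,0,0,0.1],
  ],
)

```text
time: 4.92
tool_pos: [0.4982, 0.1816, 0.1039]
tool_rot: [-3.141, -0.004, -3.141]
contact_force: [0.0, 0.2, -1.1]
opening: 0.0216
grip_force: 40.0
```

```bash
cat >> h.py <<'E'
def held(tag=None):
    """state + lips of held clip (yaw pi) from both cameras: z percentiles, lateral centre, mouth tip"""
    s=robot.observe();x,y,z=s['tool_pos'];print(s['tool_pos'].round(4),s['tool_rot'].round(3),s['opening'].round(4),s['grip_force'].round(0),s['contact_force'].round(1))
    for n in ['top','scene']:
        c=snap(n);P=cloud(c);im=c['image'].astype(int);m=(im.min(-1)>90)&(im.max(-1)-im.min(-1)<50)
        q=P[m&(abs(P[...,1]-y)<.035)&(P[...,0]>x+.035)&(P[...,0]<x+.1)&(abs(P[...,2]-z+.016)<.02)]
        if len(q)>10: print(n,len(q),'z',np.percentile(q[:,2],[10,50,90]).round(4),'y',((np.percentile(q[:,1],3)+np.percentile(q[:,1],97))/2).round(4),q[:,1].mean().round(4),'tip dx',(np.percentile(q[:,0],98)-x).round(4))
E
python3 -c "from h import *;held()"
```

```text
Traceback (most recent call last):
  File "h.py", line 55, in held
    s=robot.observe();x,y,z=s['tool_pos'];print(s['tool_pos'].round(4),s['tool_rot'].round(3),s['opening'].round(4),s['grip_force'].round(0),s['contact_force'].round(1))
                                                                                              ^^^^^^^^^^^^^^^^^^
AttributeError: 'float' object has no attribute 'round'
```

```bash
sed -i "s/s\['opening'\].round(4),s\['grip_force'\].round(0)/round(float(s['opening']),4),round(float(s['grip_force']))/" h.py
python3 -c "from h import *;held()"
```

```text
[0.4982 0.1816 0.1039] [-3.141 -0.004 -3.141] 0.0216 40 [ 0.   0.2 -1.1]
top 29 z [0.0862 0.0912 0.0931] y 0.163 0.1624 tip dx 0.0853
scene 232 z [0.0863 0.0909 0.0927] y 0.1817 0.1816 tip dx 0.0894
```

Call:
carry_out(
  deltas=[
    [0,0.03,-0.2,0,0,0,0.1],
    [-1.5,0,0,0,0,0,0.1],
    [-1.5,0,0,0,0,0,0.1],
    [-1,0,0,0,0,0,0.1],
    [-1,0,0,0,0,0,0.1],
    [-0.8,0,0,0,0,0,0.1],
    [-0.6,0,0,0,0,0,0.1],
    [-0.6,0,0,0,0,0,0.1],
  ],
)

```text
time: 5.68
tool_pos: [0.5676, 0.1822, 0.1064]
tool_rot: [-3.141, -0.005, -3.141]
contact_force: [-2.1, 1.0, -0.5]
opening: 0.0221
grip_force: 40.0
```

Call:
carry_out(
  deltas=[
    [-0.4,0,0,0,0,0,0.1],
    [-0.3,0,0,0,0,0,0.1],
    [-0.2,0,0,0,0,0,0.1],
    [0,0,0,0,0,0,0.1],
    [0,0,0,0,0,0,0.1],
    [0,0,0,0,0,0,0.1],
    [0,0,0,0,0,0,0.1],
    [0,0,0,0,0,0,0.1],
  ],
)

```text
time: 6.35
tool_pos: [0.5776, 0.1822, 0.1073]
tool_rot: [-3.141, -0.002, -3.141]
contact_force: [-5.2, -0.1, 1.3]
opening: 0.0217
grip_force: 40.0
```

```bash
python3 -c "
from h import *;held()
c=snap('scene');cv2.imwrite('pics/s2.png',cv2.resize(c['image'][220:310,320:440],None,fx=5,fy=5,interpolation=2))"
```

```text
[0.5776 0.1822 0.1073] [-3.141e+00 -2.000e-03 -3.141e+00] 0.0217 40 [-5.2 -0.1  1.3]
scene 372 z [0.0827 0.0993 0.1054] y 0.1827 0.1829 tip dx 0.0884
```

View pics/s2.png

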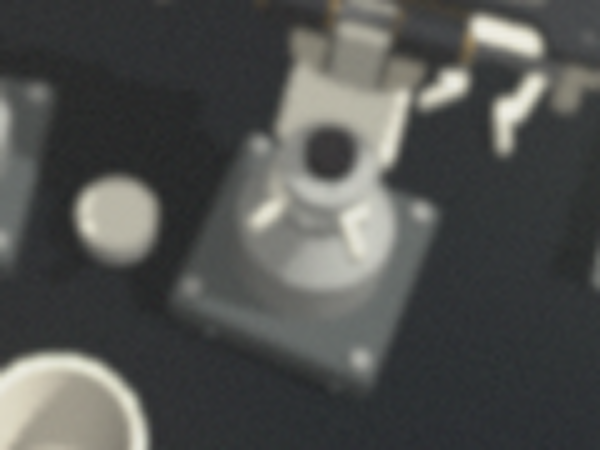

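Zoomed view: the clip is in the groove with its lips past the neck (330/215). I'll press a little further to confirm the stop.

Call:
carry_out(
  deltas=[
    [-0.2,0,0,0,0,0,0.1],
    [-0.2,0,0,0,0,0,0.1],
    [-0.1,0,0,0,0,0,0.1],
    [0,0,0,0,0,0,0.1],
    [0,0,0,0,0,0,0.1],
    [0,0,0,0,0,0,0.1],
    [0,0,0,0,0,0,0.1],
    [0,0,0,0,0,0,0.1],
  ],
)

```text
time: 7.17
tool_pos: [0.5782, 0.1823, 0.1068]
tool_rot: [-3.14, -0.012, -3.141]
contact_force: [-20.6, -0.6, 9.5]
opening: 0.0219
grip_force: 40.0
```

Call:
carry_out(
  deltas=[
    [0.4,0,0,0,0,0,0.1],
    [0,0,0,0,0,0,0.1],
    [0,0,0,0,0,0,0.5],
    [0,0,0,0,0,0,0.5],
    [0,0,0,0,0,0,0.5],
    [0,0,-2,0,0,0,0.5],
    [0,0,-3,0,0,0,0.5],
    [0,0,-3,0,0,0,0.5],
  ],
)

```text
time: 7.83
tool_pos: [0.5799, 0.1821, 0.1878]
tool_rot: [-3.141, -0.001, 3.142]
contact_force: [0.8, -0.0, 0.6]
opening: 0.0456
grip_force: 0.0
```

Call:
carry_out(
  deltas=[
    [2,-2.8,0,0,0,0,0.5],
    [2,-2.8,0,0,0,0,0.5],
    [2,-2.8,0,0,0,0,0.5],
    [2,-2.8,0,0,0,0,0.5],
    [2,-2.8,0,0,0,0,0.5],
    [2,-2.8,0,0,0,0,0.5],
    [1.8,-2.7,0,0,0,0,0.5],
    [0,0,0,0,0,-0.085,0.5],
  ],
)

```text
time: 8.5
tool_pos: [0.4397, -0.0162, 0.1877]
tool_rot: [-3.14, -0.0, -3.06]
contact_force: [0.5, -0.0, 0.2]
opening: 0.0461
grip_force: 0.0
```

Call:
carry_out(
  deltas=[
    [0,0,2,0,0,-0.084,0.5],
    [0,0,3,0,0,0,0.5],
    [0,0,3,0,0,0,0.5],
    [0,0,3,0,0,0,0.5],
    [0,0,0,0,0,0,0.5],
    [0,0,0,0,0,0,0.5],
    [0,0,0,0,0,0,0.5],
    [0,0,0,0,0,0,0.5],
  ],
)

```text
time: 9.17
tool_pos: [0.4433, -0.013, 0.0792]
tool_rot: [-3.14, 0.004, -2.972]
contact_force: [0.2, -0.6, 0.3]
opening: 0.0457
grip_force: 0.0
```

```bash
cat >> h.py <<'E'
def seated(x,y):
    for n in ['top','scene']:
        c=snap(n);P=cloud(c);im=c['image'].astype(int);m=(im.min(-1)>90)&(im.max(-1)-im.min(-1)<60)
        q=P[m&(abs(P[...,1]-y)<.03)&(abs(P[...,0]-x+.056)<.03)&(P[...,2]>.127)&(P[...,2]<.15)]
        l=P[m&(abs(P[...,1]-y)<.03)&(abs(P[...,0]-x+.03)<.012)&(P[...,2]>.08)&(P[...,2]<.105)]
        if len(q)>3: print(n,'post',len(q),q.mean(0).round(4),'rel',(q.mean(0)[:2]-[x,y]).round(4))
        if len(l)>3: print(n,'plate z',len(l),np.median(l[:,2]).round(4))
E
python3 - <<'E'
from h import *
s=robot.observe();print(s['tool_pos'].round(4),s['tool_rot'].round(3))
seated(.632,.182)
ps=[(.451,.2585),(.4393,-.0131),(.4457,-.138),(.4525,-.2313)]
for n in ['top','scene']:dirs(dict(np.load(n+'.npz')),ps)
E
```

```text
[ 0.4433 -0.013   0.0792] [-3.14   0.004 -2.972]
top post 52 [0.5733 0.182  0.1288] rel [-0.0587 -0.    ]
top plate z 181 0.0897
scene post 48 [0.5772 0.1826 0.1285] rel [-0.0548  0.0006]
scene plate z 165 0.0891
620 [0.4515 0.2595] far 200 ang mean -14.4 mid -14.0 maxr 0.093 lo z 0.0042
1 [ 0.4393 -0.0131] far 1 ang mean -171.9 mid -171.9 maxr 0.052 lo z -0.0028
359 [ 0.4458 -0.1382] far 101 ang mean -4.0 mid -6.2 maxr 0.094 lo z 0.0046
587 [ 0.4529 -0.2318] far 191 ang mean -10.2 mid -10.6 maxr 0.094 lo z 0.005
2318 [0.588  0.2036] far 333 ang mean 69.4 mid -0.2 maxr 0.199 lo z 0.003
729 [ 0.4427 -0.0117] far 227 ang mean -3.6 mid -63.5 maxr 0.091 lo z 0.0034
674 [ 0.4495 -0.1369] far 210 ang mean -2.6 mid -56.8 maxr 0.09 lo z 0.0035
685 [ 0.4562 -0.2299] far 243 ang mean -25.9 mid -66.8 maxr 0.093 lo z 0.0034
```

Call:
carry_out(
  deltas=[
    [0.39,0.07,0,0,0,0,0.5],
    [0,0,2,0,0,0,0.5],
    [0,0,2,0,0,0,0.5],
    [0,0,1.95,0,0,0,0.5],
    [0,0,0,0,0,0,0.5],
    [0,0,0,0,0,0,0.1],
    [0,0,0,0,0,0,0.1],
    [0,0,0,0,0,0,0.1],
  ],
)

```text
time: 9.93
tool_pos: [0.4379, -0.0127, 0.0184]
tool_rot: [-3.141, 0.001, -2.972]
contact_force: [-0.9, -0.1, -0.1]
opening: 0.0303
grip_force: 0.0
```

Call:
carry_out(
  deltas=[
    [0,0,0,0,0,0,0.1],
    [0,0,0,0,0,0,0.1],
    [0,0,0,0,0,0,0.1],
    [0,0,-2,0,0,0,0.1],
    [0,0,-3,0,0,0,0.1],
    [0,0,-3.6,0,0,0,0.1],
    [0,0,0,0,0,0.085,0.1],
    [0,0,0,0,0,0.084,0.1],
  ],
)

```text
time: 10.6
tool_pos: [0.4391, -0.0129, 0.1059]
tool_rot: [-3.141, 0.005, 3.138]
contact_force: [0.4, -0.1, -0.8]
opening: 0.022
grip_force: 40.0
```

Call:
carry_out(
  deltas=[
    [-2.05,0.57,0,0,0,0,0.1],
    [-2.05,0.57,0,0,0,0,0.1],
    [-2.05,0.57,0,0,0,0,0.1],
    [0,0,0,0,0,0,0.1],
    [0,0,0,0,0,0,0.1],
    [0,0,0,0,0,0,0.1],
    [0,0,0,0,0,0,0.1],
    [0,0,0,0,0,0,0.1],
  ],
)

```text
time: 11.27
tool_pos: [0.4985, 0.0043, 0.1038]
tool_rot: [3.141, -0.001, 3.141]
contact_force: [0.2, -0.0, -1.2]
opening: 0.0218
grip_force: 40.0
```

```bash
python3 -c "from h import *;held()"
```

```text
[0.4985 0.0043 0.1038] [ 3.141e+00 -1.000e-03  3.141e+00] 0.0218 40 [ 0.2 -0.  -1.2]
scene 225 z [0.0866 0.0914 0.0936] y 0.0053 0.0049 tip dx 0.089
```

Call:
carry_out(
  deltas=[
    [-0.5,0,-0.2,0,0,0,0.1],
    [-1.5,0,0,0,0,0,0.1],
    [-1.5,0,0,0,0,0,0.1],
    [-1,0,0,0,0,0,0.1],
    [-1,0,0,0,0,0,0.1],
    [-0.8,0,0,0,0,0,0.1],
    [-0.6,0,0,0,0,0,0.1],
    [-0.6,0,0,0,0,0,0.1],
  ],
)

```text
time: 12.03
tool_pos: [0.5726, 0.0045, 0.1049]
tool_rot: [3.141, -0.005, -3.141]
contact_force: [-2.7, -0.8, -0.5]
opening: 0.0217
grip_force: 40.0
```

Call:
carry_out(
  deltas=[
    [-0.4,0,0,0,0,0,0.1],
    [-0.3,0,0,0,0,0,0.1],
    [-0.2,0,0,0,0,0,0.1],
    [-0.2,0,0,0,0,0,0.1],
    [-0.2,0,0,0,0,0,0.1],
    [0,0,0,0,0,0,0.1],
    [0,0,0,0,0,0,0.1],
    [0,0,0,0,0,0,0.1],
  ],
)

```text
time: 12.7
tool_pos: [0.5834, 0.0046, 0.1052]
tool_rot: [3.141, -0.009, -3.141]
contact_force: [-12.6, -1.3, 4.3]
opening: 0.022
grip_force: 40.0
```

Call:
carry_out(
  deltas=[
    [-0.2,0,0,0,0,0,0.1],
    [0,0,0,0,0,0,0.1],
    [0,0,0,0,0,0,0.1],
    [0,0,0,0,0,0,0.1],
    [0,0,0,0,0,0,0.1],
    [0,0,0,0,0,0,0.1],
    [0,0,0,0,0,0,0.1],
    [0,0,0,0,0,0,0.1],
  ],
)

```text
time: 13.37
tool_pos: [0.5836, 0.0046, 0.1049]
tool_rot: [3.141, -0.013, -3.141]
contact_force: [-18.4, -1.3, 7.1]
opening: 0.0219
grip_force: 40.0
```

Call:
carry_out(
  deltas=[
    [0.4,0,0,0,0,0,0.1],
    [0,0,0,0,0,0,0.1],
    [0,0,0,0,0,0,0.5],
    [0,0,0,0,0,0,0.5],
    [0,0,0,0,0,0,0.5],
    [0,0,-2,0,0,0,0.5],
    [0,0,-3,0,0,0,0.5],
    [0,0,-3,0,0,0,0.5],
  ],
)

```text
time: 14.03
tool_pos: [0.5853, 0.0045, 0.1864]
tool_rot: [3.141, -0.001, -3.141]
contact_force: [0.3, -0.4, 0.8]
opening: 0.0457
grip_force: 0.0
```

Call:
carry_out(
  deltas=[
    [1.63,-2.95,0,0,0,0,0.5],
    [1.63,-2.95,0,0,0,0,0.5],
    [1.63,-2.95,0,0,0,0,0.5],
    [1.63,-2.95,0,0,0,0,0.5],
    [1.63,-2.95,0,0,0,0,0.5],
    [1.63,-2.95,0,0,0,0,0.5],
    [1.63,-2.95,0,0,0,0,0.5],
    [1.63,-2.95,0,0,0,0,0.5],
  ],
)

```text
time: 14.7
tool_pos: [0.4546, -0.2332, 0.1864]
tool_rot: [-3.141, 0.002, -3.141]
contact_force: [1.0, -1.4, 0.5]
opening: 0.046
grip_force: 0.0
```

Call:
carry_out(
  deltas=[
    [0,0,2,0,0,0.09,0.5],
    [0,0,3,0,0,0.09,0.5],
    [0,0,3,0,0,0,0.5],
    [0,0,2,0,0,0,0.5],
    [0,0,0,0,0,0,0.5],
    [0,0,0,0,0,0,0.5],
    [0,0,0,0,0,0,0.5],
    [0,0,0,0,0,0,0.5],
  ],
)

```text
time: 15.37
tool_pos: [0.4561, -0.2322, 0.0876]
tool_rot: [-3.14, 0.003, 2.962]
contact_force: [-0.1, -0.2, 0.1]
opening: 0.0457
grip_force: 0.0
```

```bash
python3 - <<'E'
from h import *
s=robot.observe();print(s['tool_pos'].round(4),s['tool_rot'].round(3))
seated(.6385,.0045);seated(.632,.182)
ps=[(.451,.2585),(.4457,-.138),(.4525,-.2313)]
for n in ['top','scene']:dirs(dict(np.load(n+'.npz')),ps)
E
```

```text
[ 0.4561 -0.2322  0.0876] [-3.140e+00  3.000e-03  2.962e+00]
top post 52 [0.5786 0.0042 0.1292] rel [-0.0599 -0.0003]
top plate z 182 0.0899
scene post 53 [0.5825 0.0063 0.1283] rel [-0.056   0.0018]
scene plate z 161 0.0888
top post 50 [0.5726 0.1818 0.1293] rel [-0.0594 -0.0002]
top plate z 180 0.0895
scene post 58 [0.5771 0.1826 0.1287] rel [-0.0549  0.0006]
scene plate z 167 0.089
617 [0.4513 0.2596] far 200 ang mean -14.6 mid -14.0 maxr 0.093 lo z 0.0045
595 [ 0.4457 -0.1384] far 196 ang mean 11.8 mid 11.4 maxr 0.094 lo z 0.0046h.py:52: RuntimeWarning: Mean of empty slice.
  print(len(p),e.round(4),'far',len(f),'ang mean',np.degrees(a.mean()).round(1),'mid',np.degrees((np.percentile(a,3)+np.percentile(a,97))/2).round(1),'maxr',r.max().round(3),'lo z',lo[:,2].mean().round(4) if len(lo) else None)
  ret = ret.dtype.type(ret / rcount)
Traceback (most recent call last):
  File "h.py", line 52, in dirs
    print(len(p),e.round(4),'far',len(f),'ang mean',np.degrees(a.mean()).round(1),'mid',np.degrees((np.percentile(a,3)+np.percentile(a,97))/2).round(1),'maxr',r.max().round(3),'lo z',lo[:,2].mean().round(4) if len(lo) else None)
                                                                                                    ~~~~~~~~~~~~~^^^^^
IndexError: index -1 is out of bounds for axis 0 with size 0
```

```bash
python3 - <<'E'
from h import *
for o in fit(dict(np.load('scene.npz')),[(.4525,-.2313)]): print(o)
E
```

```text
([0.457, -0.2303], np.float64(67.6), [133.0, 157.0], 88.1, np.float64(69.2))
```

Call:
carry_out(
  deltas=[
    [0.33,0,0,0,0,0,0.5],
    [0,0,2.4,0,0,0,0.5],
    [0,0,2.4,0,0,0,0.5],
    [0,0,1.9,0,0,0,0.5],
    [0,0,0,0,0,0,0.5],
    [0,0,0,0,0,0,0.1],
    [0,0,0,0,0,0,0.1],
    [0,0,0,0,0,0,0.1],
  ],
)

```text
time: 16.23
tool_pos: [0.4518, -0.231, 0.0193]
tool_rot: [-3.141, 0.0, 2.962]
contact_force: [0.3, 0.4, 0.9]
opening: 0.0307
grip_force: 0.0
```

Call:
carry_out(
  deltas=[
    [0,0,0,0,0,0,0.1],
    [0,0,0,0,0,0,0.1],
    [0,0,0,0,0,0,0.1],
    [0,0,-2,0,0,0,0.1],
    [0,0,-3,0,0,0,0.1],
    [0,0,-3.6,0,0,0,0.1],
    [0,0,0,0,0,-0.09,0.1],
    [0,0,0,0,0,-0.09,0.1],
  ],
)

```text
time: 16.9
tool_pos: [0.4528, -0.2317, 0.1072]
tool_rot: [-3.139, 0.004, -3.137]
contact_force: [-0.2, -0.1, -1.3]
opening: 0.022
grip_force: 40.0
```

Call:
carry_out(
  deltas=[
    [-1.85,2.46,0,0,0,0,0.1],
    [-1.85,2.46,0,0,0,0,0.1],
    [0,0,0,0,0,0,0.1],
    [0,0,0,0,0,0,0.1],
    [0,0,0,0,0,0,0.1],
    [0,0,0,0,0,0,0.1],
    [0,0,0,0,0,0,0.1],
    [0,0,0,0,0,0,0.1],
  ],
)

```text
time: 17.57
tool_pos: [0.4882, -0.1824, 0.1048]
tool_rot: [3.142, -0.0, 3.141]
contact_force: [-0.2, 0.8, -0.6]
opening: 0.0217
grip_force: 40.0
```

```bash
python3 -c "from h import *;held()"
```

```text
[ 0.4882 -0.1824  0.1048] [ 3.142 -0.     3.141] 0.0217 40 [-0.2  0.8 -0.6]
top 20 z [0.0879 0.092  0.0961] y -0.1638 -0.1637 tip dx 0.0865
scene 224 z [0.0862 0.0914 0.0933] y -0.181 -0.1815 tip dx 0.0892
```

Call:
carry_out(
  deltas=[
    [-0.5,0,-0.15,0,0,0,0.1],
    [-1.5,0,0,0,0,0,0.1],
    [-1.5,0,0,0,0,0,0.1],
    [-1,0,0,0,0,0,0.1],
    [-1,0,0,0,0,0,0.1],
    [-0.7,0,0,0,0,0,0.1],
    [-0.6,0,0,0,0,0,0.1],
    [-0.6,0,0,0,0,0,0.1],
  ],
)

```text
time: 18.33
tool_pos: [0.5622, -0.182, 0.1058]
tool_rot: [3.141, -0.002, 3.141]
contact_force: [-1.2, -1.5, -0.6]
opening: 0.0216
grip_force: 40.0
```

Call:
carry_out(
  deltas=[
    [-0.4,0,0,0,0,0,0.1],
    [-0.3,0,0,0,0,0,0.1],
    [-0.2,0,0,0,0,0,0.1],
    [-0.2,0,0,0,0,0,0.1],
    [-0.2,0,0,0,0,0,0.1],
    [-0.2,0,0,0,0,0,0.1],
    [0,0,0,0,0,0,0.1],
    [0,0,0,0,0,0,0.1],
  ],
)

```text
time: 19.0
tool_pos: [0.5704, -0.1816, 0.1057]
tool_rot: [3.139, -0.017, -3.141]
contact_force: [-27.7, -2.6, 12.3]
opening: 0.0213
grip_force: 40.0
```

Call:
carry_out(
  deltas=[
    [0.5,0,0,0,0,0,0.1],
    [0,0,0,0,0,0,0.1],
    [0,0,0,0,0,0,0.5],
    [0,0,0,0,0,0,0.5],
    [0,0,0,0,0,0,0.5],
    [0,0,-2,0,0,0,0.5],
    [0,0,-3,0,0,0,0.5],
    [0,0,-4,0,0,0,0.5],
  ],
)

```text
time: 19.67
tool_pos: [0.5718, -0.181, 0.195]
tool_rot: [3.139, -0.004, -3.141]
contact_force: [0.7, -0.3, -0.7]
opening: 0.0454
grip_force: 0.0
```

Call:
carry_out(
  deltas=[
    [0.75,-3.16,0,0,0,0,0],
    [0.75,-3.16,0,0,0,0,0],
    [0.75,-3.16,0,0,0,0,0],
    [0.75,-3.16,0,0,0,0,0],
    [0.75,-3.16,0,0,0,0,0],
    [0.75,-3.16,0,0,0,0,0],
    [0.75,-3.16,0,0,0,0,0],
    [0,0,0,0,0,0,0],
  ],
)

```text
time: 20.33
tool_pos: [0.5185, -0.4088, 0.1961]
tool_rot: [-3.139, 0.001, 3.137]
contact_force: [-0.5, 0.8, -1.0]
opening: 0.001
grip_force: 0.0
```

```bash
python3 - <<'E'
from h import *
s=robot.observe();print(s['tool_pos'].round(4),s['tool_rot'].round(3))
seated(.6245,-.1825);seated(.6385,.0045);seated(.632,.182)
dirs(dict(np.load('top.npz')),[(.451,.2585),(.4457,-.138)])
c=dict(np.load('scene.npz'));cv2.imwrite('pics/s3.png',cv2.resize(c['image'][140:310,140:440],None,fx=2.6,fy=2.6,interpolation=2))
E
```

```text
[ 0.5185 -0.4088  0.1961] [-3.139e+00  1.000e-03  3.137e+00]
top post 68 [ 0.5646 -0.1818  0.1293] rel [-0.0599  0.0007]
top plate z 195 0.0901
scene post 36 [ 0.5692 -0.1808  0.1284] rel [-0.0553  0.0017]
scene plate z 139 0.0887
top post 58 [0.5781 0.0039 0.1292] rel [-0.0604 -0.0006]
top plate z 184 0.0901
scene post 40 [0.584  0.0045 0.1286] rel [-0.0545  0.    ]
scene plate z 159 0.089
top post 47 [0.5724 0.181  0.1289] rel [-0.0596 -0.001 ]
top plate z 181 0.09
scene post 58 [0.5757 0.1829 0.1283] rel [-0.0563  0.0009]
scene plate z 165 0.0893
647 [0.4514 0.2597] far 212 ang mean -14.5 mid -14.1 maxr 0.093 lo z 0.004
657 [ 0.4458 -0.1383] far 216 ang mean 11.4 mid 11.0 maxr 0.094 lo z 0.0041
```

View pics/s3.png

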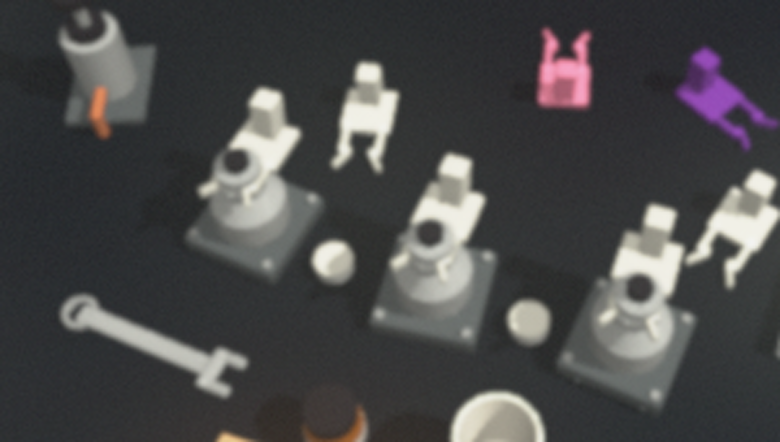

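Crop: all three flasks carry a clip, pressed fully in (237/165, 430/240, 640/295). Next is the pump.

Call:
carry_out(
  deltas=[
    [0,0.5,1,0,0,0,0],
    [0,0,1.5,0,0,0,0],
    [0,0,1.2,0,0,0,0],
    [0,0,1,0,0,0,0],
    [0,0,1,0,0,0,0],
    [0,0,0.8,0,0,0,0],
    [0,0,0,0,0,0,0],
    [0,0,0,0,0,0,0],
  ],
)

```text
time: 21.3
tool_pos: [0.521, -0.3965, 0.1321]
tool_rot: [3.14, 0.001, -3.14]
contact_force: [-0.9, 5.6, 8.1]
opening: 0.0006
grip_force: 3.9
```

Call:
carry_out(
  deltas=[
    [0,0,0.2,0,0,0,0],
    [0,0,0.2,0,0,0,0],
    [0,0,0.2,0,0,0,0],
    [0,0,0.1,0,0,0,0],
    [0,0,0,0,0,0,0],
    [0,0,0,0,0,0,0],
    [0,0,0,0,0,0,0],
    [0,0,0,0,0,0,0],
  ],
)

```text
time: 21.97
tool_pos: [0.5212, -0.3966, 0.129]
tool_rot: [-3.141, 0.003, -3.14]
contact_force: [-6.4, 10.0, 25.0]
opening: 0.0006
grip_force: 12.4
```

Call:
carry_out(
  deltas=[
    [0,0,-1,0,0,0,0],
    [0,0,-1,0,0,0,0],
    [0,0,-1.5,0,0,0,0],
    [0,0,-1.5,0,0,0,0],
    [0,0,-1.5,0,0,0,0],
    [0,0,0,0,0,0,0],
    [0,0,0,0,0,0,0],
    [0,0,0,0,0,0,0],
  ],
)

```text
time: 22.63
tool_pos: [0.5201, -0.3974, 0.1882]
tool_rot: [3.141, -0.001, -3.141]
contact_force: [0.3, -0.0, 0.3]
opening: 0.0008
grip_force: 0.0
```

Call:
carry_out(
  deltas=[
    [1,3.3,0,0,0,0,0.5],
    [1,3.3,0,0,0,0,0.5],
    [1,3.3,0,0,0,0,0.5],
    [1,3.3,0,0,0,0,0.5],
    [1,3.3,0,0,0,0,0.5],
    [1,3.3,0,0,0,0,0.5],
    [1,3.3,0,0,0,0,0.5],
    [0.5,2.7,0,0,0,0,0.5],
  ],
)

```text
time: 23.3
tool_pos: [0.4431, -0.1374, 0.1881]
tool_rot: [3.14, -0.003, -3.141]
contact_force: [0.0, -0.2, -0.7]
opening: 0.0451
grip_force: 0.0
```

Call:
carry_out(
  deltas=[
    [0,0,2,0,0,-0.1,0.5],
    [0,0,3,0,0,-0.1,0.5],
    [0,0,3,0,0,0,0.5],
    [0,0,2,0,0,0,0.5],
    [0,0,0,0,0,0,0.5],
    [0,0,0,0,0,0,0.5],
    [0,0,0,0,0,0,0.5],
    [0,0,0,0,0,0,0.5],
  ],
)

```text
time: 23.97
tool_pos: [0.446, -0.1404, 0.0905]
tool_rot: [-3.14, 0.002, -2.942]
contact_force: [0.2, -0.0, -0.7]
opening: 0.0458
grip_force: 0.0
```

```bash
python3 - <<'E'
from h import *
s=robot.observe();print(s['tool_pos'].round(4),s['tool_rot'].round(3))
for n in ['top','scene']:
    c=snap(n);P=cloud(c).reshape(-1,3)
    q=P[(np.hypot(P[:,0]-.517,P[:,1]+.403)<.025)&(P[:,2]>.1)];print('pump',len(q),np.percentile(q[:,2],[50,80]).round(4))
print(fit(c,[(.449,-.137)]))
dirs(dict(np.load('top.npz')),[(.451,.2585)])
E
```

```text
[ 0.446  -0.1404  0.0905] [-3.140e+00  2.000e-03 -2.942e+00]
pump 339 [0.1495 0.1515]
pump 314 [0.1474 0.1494]
[([0.4487, -0.1371], np.float64(-15.8), [136.0, 106.0], 45.9, np.float64(-18.8))]
617 [0.4515 0.2595] far 195 ang mean -14.9 mid -14.2 maxr 0.093 lo z 0.0044
```

Call:
carry_out(
  deltas=[
    [-0.04,0.21,0,0,0,0,0.5],
    [0,0,2.5,0,0,0,0.5],
    [0,0,2.5,0,0,0,0.5],
    [0,0,2,0,0,0,0.5],
    [0,0,0,0,0,0,0.5],
    [0,0,0,0,0,0,0.1],
    [0,0,0,0,0,0,0.1],
    [0,0,0,0,0,0,0.1],
  ],
)

```text
time: 24.73
tool_pos: [0.4457, -0.138, 0.0205]
tool_rot: [-3.141, 0.001, -2.941]
contact_force: [-0.4, 0.6, 0.0]
opening: 0.0304
grip_force: 0.0
```

Call:
carry_out(
  deltas=[
    [0,0,0,0,0,0,0.1],
    [0,0,0,0,0,0,0.1],
    [0,0,0,0,0,0,0.1],
    [0,0,-2,0,0,0,0.1],
    [0,0,-3.5,0,0,0,0.1],
    [0,0,-3.5,0,0,0,0.1],
    [0,0,0,0,0,0.1,0.1],
    [0,0,0,0,0,0.1,0.1],
  ],
)

```text
time: 25.4
tool_pos: [0.4464, -0.1384, 0.1118]
tool_rot: [-3.139, 0.005, 3.137]
contact_force: [-0.8, 0.3, -0.9]
opening: 0.0221
grip_force: 39.9
```

Call:
carry_out(
  deltas=[
    [0.37,3.52,0,0,0,0,0.1],
    [0.37,3.52,0,0,0,0,0.1],
    [0.37,3.52,0,0,0,0,0.1],
    [0.37,3.52,0,0,0,0,0.1],
    [0.37,3.52,0,0,0,0,0.1],
    [0.37,3.52,0,0,0,0,0.1],
    [0.37,3.52,0,0,0,0,0.1],
    [0.37,3.52,0,0,0,0,0.1],
  ],
)

```text
time: 26.07
tool_pos: [0.4149, 0.1454, 0.1097]
tool_rot: [3.142, 0.0, -3.141]
contact_force: [1.4, -0.6, -0.8]
opening: 0.0217
grip_force: 39.9
```

Call:
carry_out(
  deltas=[
    [0.37,3.5,0,0,0,0,0.1],
    [0.37,3.5,0,0,0,0,0.1],
    [0.37,3.5,0,0,0,0,0.1],
    [0.37,3.5,0,0,0,0,0.1],
    [0.37,3.5,0,0,0,0,0.1],
    [0.37,3.5,0,0,0,0,0.1],
    [0.37,3.5,0,0,0,0,0.1],
    [0.2,3.5,0,0,0,0.087,0.1],
  ],
)

```text
time: 26.73
tool_pos: [0.3866, 0.4254, 0.1095]
tool_rot: [-3.141, -0.0, 3.056]
contact_force: [1.8, -0.1, -0.8]
opening: 0.022
grip_force: 39.9
```

Call:
carry_out(
  deltas=[
    [0,0,0,0,0,0,0.1],
    [0,0,0,0,0,0,0.1],
    [0,0,0,0,0,0,0.1],
    [0,0,0,0,0,0,0.1],
    [0,0,0,0,0,0,0.1],
    [0,0,0,0,0,0,0.1],
    [0,0,0,0,0,0,0.1],
    [0,0,0,0,0,0,0.1],
  ],
)

```text
time: 27.4
tool_pos: [0.3878, 0.4233, 0.1096]
tool_rot: [3.141, 0.0, 3.054]
contact_force: [0.2, -0.5, -1.0]
opening: 0.022
grip_force: 39.9
```

```bash
python3 - <<'E'
from h import *
held()
c=dict(np.load('scene.npz'));cv2.imwrite('pics/s4.png',cv2.resize(c['image'][120:330,380:580],None,fx=2.8,fy=2.8,interpolation=2))
E
```

```text
[0.3878 0.4233 0.1096] [3.141 0.    3.054] 0.022 40 [ 0.2 -0.5 -1. ]
top 183 z [0.0908 0.0955 0.0977] y 0.4178 0.4187 tip dx 0.0847
scene 244 z [0.0909 0.0951 0.0973] y 0.419 0.4199 tip dx 0.0887
```

View pics/s4.png

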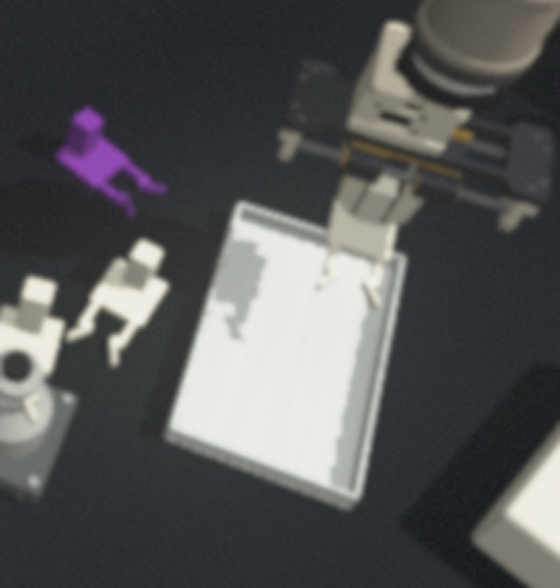

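Crop: the clip is level above the near end of the tray (360/240), clear of the rim.

Call:
carry_out(
  deltas=[
    [0,0,2,0,0,0,0.1],
    [0,0,2.5,0,0,0,0.1],
    [0,0,2,0,0,0,0.1],
    [0,0,1.3,0,0,0,0.1],
    [0,0,0.6,0,0,0,0.1],
    [0,0,0.1,0,0,0,0.1],
    [0,0,0,0,0,0,0.1],
    [0,0,0,0,0,0,0.1],
  ],
)

```text
time: 28.17
tool_pos: [0.3878, 0.424, 0.0248]
tool_rot: [3.141, 0.001, 3.055]
contact_force: [0.1, -0.0, -1.6]
opening: 0.0217
grip_force: 40.0
```

Call:
carry_out(
  deltas=[
    [0,0,0,0,0,0,0.4],
    [0,0,0,0,0,0,0.4],
    [0,0,0,0,0,0,0.4],
    [0,0,-1,0,0,0,0.4],
    [0,0,-3,0,0,0,0.4],
    [0,0,-3,0,0,0,0.4],
    [0,0,-2,0,0,0,0.4],
    [0,0,0,0,0,0.075,0.5],
  ],
)

```text
time: 28.83
tool_pos: [0.3896, 0.4256, 0.1201]
tool_rot: [3.135, 0.006, 2.98]
contact_force: [0.5, 0.2, 0.6]
opening: 0.0404
grip_force: 0.0
```

```bash
python3 - <<'E'
from h import *
s=robot.observe();print(s['tool_pos'].round(4),s['tool_rot'].round(3))
c=snap('top');dirs(c,[(.451,.2595)])
P=cloud(c).reshape(-1,3);q=P[(np.hypot(P[:,0]-.388,P[:,1]-.423)<.03)&(P[:,2]>.045)];print(len(q),q.mean(0) if len(q) else '')
E
```

```text
[0.3896 0.4256 0.1201] [3.135 0.006 2.98 ]
621 [0.4516 0.2591] far 195 ang mean -13.7 mid -12.9 maxr 0.093 lo z 0.0043
1105 [0.38605786 0.42108275 0.46837496]
```

Call:
carry_out(
  deltas=[
    [-1.47,-2.57,0,0,0,0,0.5],
    [-1.47,-2.57,0,0,0,0,0.5],
    [-1.47,-2.57,0,0,0,0,0.5],
    [-1.47,-2.57,0,0,0,0,0.5],
    [-1.47,-2.57,0,0,0,0,0.5],
    [-1.47,-2.57,0,0,0,0,0.5],
    [0,0,1,0,0,0.088,0.5],
    [0,0,2.5,0,0,0,0.5],
  ],
)

```text
time: 29.55
tool_pos: [0.4524, 0.2565, 0.0819]
tool_rot: [3.138, 0.005, 2.886]
contact_force: [-0.0, -0.1, -0.3]
opening: 0.0457
grip_force: 0.0
```

Call:
carry_out(
  deltas=[
    [0,0,0,0,0,0,0.5],
    [0,0,0,0,0,0,0.5],
    [0,0,0,0,0,0,0.5],
    [0,0,0,0,0,0,0.5],
    [0,0,0,0,0,0,0.5],
    [0,0,0,0,0,0,0.5],
    [0,0,0,0,0,0,0.5],
    [0,0,0,0,0,0,0.5],
  ],
)

```text
time: 30.22
tool_pos: [0.4498, 0.2575, 0.0797]
tool_rot: [3.141, 0.0, 2.892]
contact_force: [0.3, -1.3, 0.3]
opening: 0.0459
grip_force: 0.0
```

```bash
python3 - <<'E'
from h import *
s=robot.observe();print(s['tool_pos'].round(4),s['tool_rot'].round(3))
c=snap('scene');print(fit(c,[(.4555,.2613)]))
c=snap('top');P=cloud(c);p=P[(abs(P[...,0]-.4)<.06)&(abs(P[...,1]-.422)<.06)&(P[...,2]>.042)&(P[...,2]<.08)];print('A post',len(p),p.mean(0).round(4),p[:,2].max())
E
```

```text
[0.4498 0.2575 0.0797] [3.141 0.    2.892]
[([0.4552, 0.2609], np.float64(45.7), [136.0, 183.0], 39.4, np.float64(8.1))]
A post 6 [0.3791 0.4145 0.0479] 0.05006577583610561
```

Call:
carry_out(
  deltas=[
    [-0.11,0.22,0,0,0,0,0.5],
    [0,0,2,0,0,0,0.5],
    [0,0,2,0,0,0,0.5],
    [0,0,2,0,0,0,0.5],
    [0,0,0,0,0,0,0.5],
    [0,0,0,0,0,0,0.1],
    [0,0,0,0,0,0,0.1],
    [0,0,0,0,0,0,0.1],
  ],
)

```text
time: 30.98
tool_pos: [0.4516, 0.2594, 0.02]
tool_rot: [3.141, 0.001, 2.892]
contact_force: [0.1, 0.4, 1.4]
opening: 0.0304
grip_force: 0.0
```

Call:
carry_out(
  deltas=[
    [0,0,0,0,0,0,0.1],
    [0,0,0,0,0,0,0.1],
    [0,0,0,0,0,0,0.1],
    [0,0,-2,0,0,0,0.1],
    [0,0,-3,0,0,0,0.1],
    [0,0,-3.5,0,0,0,0.1],
    [0,0,0,0,0,-0.082,0.1],
    [0,0,0,0,0,-0.082,0.1],
  ],
)

```text
time: 31.65
tool_pos: [0.4526, 0.2597, 0.1068]
tool_rot: [3.139, 0.004, 3.06]
contact_force: [0.0, -0.4, -1.5]
opening: 0.0218
grip_force: 39.9
```

Call:
carry_out(
  deltas=[
    [-0.78,2.88,0,0,0,0,0.1],
    [-0.78,2.88,0,0,0,0,0.1],
    [-0.78,2.88,0,0,0,0,0.1],
    [-0.78,2.88,0,0,0,0,0.1],
    [0,0,0,0,0,0,0.1],
    [0,0,0,0,0,0,0.1],
    [0,0,0,0,0,0,0.1],
    [0,0,0,0,0,0,0.1],
  ],
)

```text
time: 32.32
tool_pos: [0.4918, 0.3702, 0.1042]
tool_rot: [-3.141, -0.001, 3.055]
contact_force: [0.3, -0.9, -0.1]
opening: 0.022
grip_force: 39.9
```

```bash
python3 - <<'E'
from h import *
held()
c=dict(np.load('scene.npz'));cv2.imwrite('pics/s5.png',cv2.resize(c['image'][120:330,380:580],None,fx=2.8,fy=2.8,interpolation=2))
E
```

```text
[0.4918 0.3702 0.1042] [-3.141e+00 -1.000e-03  3.055e+00] 0.022 40 [ 0.3 -0.9 -0.1]
top 117 z [0.0848 0.09   0.0928] y 0.362 0.3599 tip dx 0.0852
scene 260 z [0.086  0.0905 0.0924] y 0.3651 0.366 tip dx 0.0895
```

View pics/s5.png

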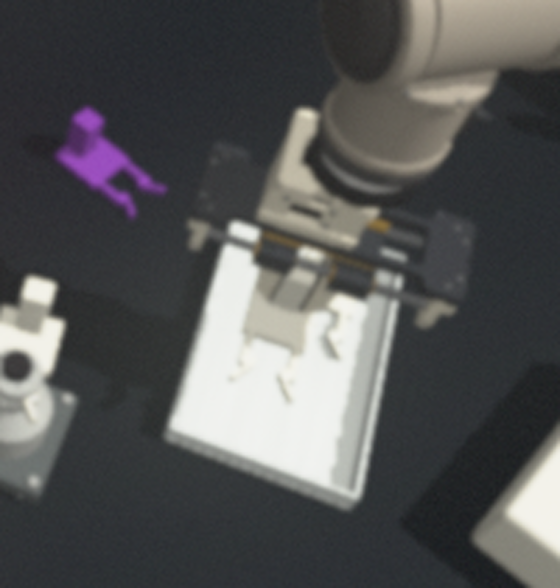

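Crop: the second clip hangs over the far half (285/310). The first lies near the back with its lips at 335/330, and there is room between them.

Call:
carry_out(
  deltas=[
    [0,0,2,0,0,0,0.1],
    [0,0,2.5,0,0,0,0.1],
    [0,0,1.8,0,0,0,0.1],
    [0,0,1,0,0,0,0.1],
    [0,0,0.6,0,0,0,0.1],
    [0,0,0.1,0,0,0,0.1],
    [0,0,0,0,0,0,0.1],
    [0,0,0,0,0,0,0.1],
  ],
)

```text
time: 33.08
tool_pos: [0.4929, 0.3715, 0.0253]
tool_rot: [3.141, 0.001, 3.056]
contact_force: [0.4, -1.3, 0.0]
opening: 0.0219
grip_force: 40.0
```

Call:
carry_out(
  deltas=[
    [0,0,0,0,0,0,0.4],
    [0,0,0,0,0,0,0.4],
    [0,0,0,0,0,0,0.4],
    [0,0,-1,0,0,0,0.4],
    [0,0,-3,0,0,0,0.4],
    [0,0,-3.5,0,0,0,0.4],
    [0,0,-4,0,0,0,0.4],
    [0,0,-4,0,0,0,0.5],
  ],
)

```text
time: 33.75
tool_pos: [0.4918, 0.3711, 0.1817]
tool_rot: [-3.141, -0.0, 3.056]
contact_force: [0.0, 1.1, 0.2]
opening: 0.0402
grip_force: 0.0
```

Call:
carry_out(
  deltas=[
    [3.5,0,0,0,0,0,0.5],
    [3.5,0,0,0,0,0,0.5],
    [0,-3.8,0,0,0,0,0.5],
    [0,-3.8,0,0,0,0,0.5],
    [0,-3.8,0,0,0,0,0.5],
    [0,-3.8,0,0,0,0,0.5],
    [0,-3.8,0,0,0,0,0.5],
    [0,-3.8,0,0,0,0,0.5],
  ],
)

```text
time: 34.42
tool_pos: [0.4025, 0.1487, 0.1803]
tool_rot: [3.141, 0.002, 3.057]
contact_force: [1.5, -0.8, 0.4]
opening: 0.0458
grip_force: 0.0
```

```bash
python3 - <<'E'
from h import *
s=robot.observe();print(s['tool_pos'].round(4),s['contact_force'].round(1))
seated(.6245,-.1825);seated(.6385,.0045);seated(.632,.182)
c=snap('scene','s6.png');t=dict(np.load('top.npz'));P=cloud(t)
p=P[(abs(P[...,0]-.477)<.13)&(abs(P[...,1]-.395)<.08)&(P[...,2]>.03)&(P[...,2]<.09)];print('posts',len(p),np.percentile(p[:,2],[50,99]),[g.mean(0).round(4) for g in (p[p[:,0]<.44],p[p[:,0]>.44]) if len(g)])
for nm,(x,y),lo,hi in [('d1',(.64,.094),.012,.03),('d2',(.64,-.0955),.012,.03),('beak',(.7757,.109),.07,.09),('jar',(.786,-.03),.045,.065),('pump',(.516,-.403),.14,.165)]:
    q=P[(np.hypot(P[...,0]-x,P[...,1]-y)<.05)&(P[...,2]>lo)&(P[...,2]<hi)];print(nm,len(q),q.mean(0).round(4))
E
```

```text
[0.4025 0.1487 0.1803] [ 1.5 -0.8  0.4]
top post 57 [ 0.5649 -0.1815  0.1293] rel [-0.0596  0.001 ]
top plate z 194 0.09
scene post 34 [ 0.5704 -0.1804  0.1284] rel [-0.0541  0.0021]
scene plate z 141 0.0886
top post 51 [0.5785 0.0039 0.1291] rel [-0.06   -0.0006]
top plate z 181 0.0901
scene post 53 [0.5821 0.0063 0.1284] rel [-0.0564  0.0018]
scene plate z 149 0.0887
top post 52 [0.5729 0.1812 0.129 ] rel [-0.0591 -0.0008]
top plate z 185 0.0901
scene post 57 [0.576  0.1827 0.1285] rel [-0.056   0.0007]
scene plate z 167 0.0891
posts 184 [0.05179135 0.05686667] [array([0.3876, 0.4198, 0.0492]), array([0.4915, 0.368 , 0.0498])]
d1 237 [0.6422 0.0999 0.0177]
d2 174 [ 0.6386 -0.1074  0.0176]
beak 161 [0.7749 0.1093 0.0773]
jar 229 [ 0.789  -0.0295  0.0538]
pump 271 [ 0.5163 -0.403   0.1499]
```

View pics/s6.png

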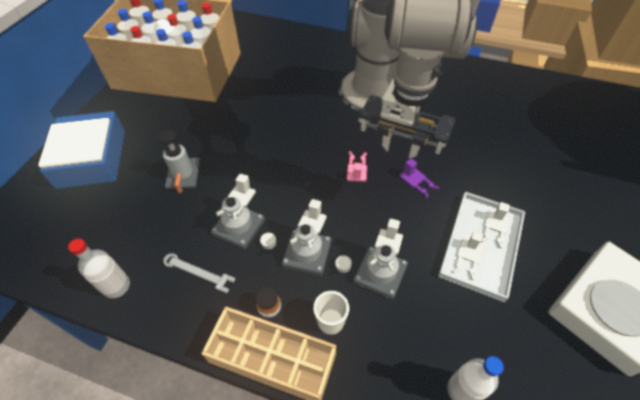

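The picture shows all three flasks clipped, both spare clips flat in the tray (472/245, 500/220) and the bystanders in place. I'm handing in.

```bash
python3 -c "
from cell import robot
print(robot.hand_in())"
```

```text
the job is handed in; nothing more can be done
None
```

The job is handed in. All three flasks have a clip pressed on to the stop, the pump was then pushed fully down and came back up, the two leftover clips lie flat in the tray, and the dishes, beaker and jar were not touched. The hand-in call returned no verdict.

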